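Hang a gauge plate beside the ring on a half-full hook

TASK

Take the gauge plate with the blue tab out of the slotted rack and hang it by its window on the stand's hook, next to the brass ring that already hangs there and on its open (tip) side. The hook is cramped, so use the plate to slide the ring back along the bar until you feel the rubber stop behind it push back firmly (about 10 N; never press on the ring with more than 18 N), then set the plate down gently and leave it hanging freely on the bar behind the upturned tip, close against the ring. Keep the ring hanging on the hook throughout, and leave the other plate, the jar and the die where they are.

Things in the scene. Friction and masses are not known exactly. Their poses are not given: they have to be found in the camera images.
- plate: Gauge plate to hang: flat aluminium, blue tab on top, 10 mm thick, 158 mm high, about 0.2 kg, upright in a rack slot. Origin: centre of underside; x width, y normal, z up; same front and back. Body 80 wide, z 0-70 mm, bottom notch 36 x 20. Window 24 wide, z 70-98, cheeks 11 wide. Bridge 46 wide, z 98-112. Tab 30 wide, z 112-158: grip it from above across the 10 mm thickness
- plate_window (a point): Centre of the plate's hanging window (24 mm wide, 28 mm high), 84 mm above the plate's origin on its centre line; same axes as the plate. The window's upper edge is 14 mm above this point: hung on the bar, this point is 9 mm below the bar's axis
- stand: Blue hook stand fixed to the table. Origin: under the centre of its 24 mm square, 190 mm high post, at table height; z up. The hook is a level round steel bar, 10 mm in diameter, axis at x = 0, z = 170 mm, running from the post's face (y = -12 mm) towards the stand's -y to its upturned tip. Base plate 12 mm thick, x -65 to 65, y -115 to 55 mm
- hook_tip (a point): Top of the hook's upturned tip, in the stand's frame at x = 0, y = -101, z = 186 mm (16 mm above the bar's axis); the tip is 10 mm thick: inner face y = -96, outer face y = -106 mm. Same axes as the stand
- bar_root (a point): Where the bar's axis meets the post (stand y = -12, z = 170 mm); stand's axes. On the bar by the post is the stop: a black collar with a rubber disc, 36 mm in diameter, facing the tip. Where it is clamped differs and is NOT reported: rubber face 20 to 50 mm from this point (stand y -32 to -62): feel for it. The rubber gives 1 mm per 3 N, at most 6 mm, and springs back
- ring: Brass ring hanging on the bar near the tip: outer diameter 66 mm, hole 28 mm, 14 mm thick, about 0.25 kg. Origin: the ring's centre; y is its axis (along the bar). Hanging, its origin is about 9 mm below the bar's axis and its rim reaches 24 mm above that axis. Sliding it along the bar takes 1 to 3 N
- rack: Grey slotted rack fixed to the table, 110 x 140 x 35 mm. Origin: centre of its underside, z up. Two slots along its x, at y = -40 and +40 mm, each 13 mm wide, floor at z = 8 mm, so 27 mm deep; the blue-tabbed and the yellow-tabbed plate stand in them, either way round
- spare: The other gauge plate, same shape with a yellow tab, in the other slot: leave it. Origin: centre of its underside
- jar: Glass jar with a steel lid, 68 mm in diameter, 95 mm high: leave it. Origin: centre of its underside
- die: Dark steel die disc, 110 mm in diameter, 32 mm high: leave it. Origin: centre of its underside
Things that resemble listed ones, but are neither listed nor needed, are in the scene too. Several things have the shape of the ring; the one meant has the colours described above.

How it is judged:
By the outcome, as a careful person would: the job done as asked, in the order asked, and still so for the second after the job is handed in, with the robot touching nothing.
It also fails if it takes over 58 s, if anything falls off the work surface, if the arm or the gripper's body presses on something with over 40 N, if the wrist force passes 120 N, or if a joint passes its speed limit or range.

ROBOT

A 6-joint arm with a two-finger parallel gripper is mounted at the origin on the work surface. World frame = base frame: x ahead of the robot, y to its left, z up, the work surface at z = 0. Lengths are in m, angles in rad, forces in N, time in s.
With the tool pointing down it reaches from about 0.25 to 0.85 m from the base axis. Payload 12.5 kg.
Tool frame: the origin (TCP) lies between the finger pads; the fingertips stand 22 mm ahead of it and the grasp point (between the pads) lies 3 mm ahead of it; z points along the fingers, y is the line along which they close (so a half turn about z gives the same grasp; the last joint's range is limited). The gripper opens to 93 mm and grips with 3 to 60 N. Pads are 15 mm wide; open, the fingers measure 128 mm over their backs; the gripper's body (75 mm by 188 mm) begins 65 mm behind the grasp point.
Start: joints at [-1.41, 0.351, 1.652, -0, 1.139, -0.085], TCP at [0.134, -0.533, 0.241] pointing down, gripper open.
Joint ranges: [-2.75, 2.75], [-0.79, 2.1], [0.01, 2.65], [-1.57, 4.71], [0.07, 3.14], [-2.87, 2.87]. Speed limits (rad/s): [2.22, 2.22, 2.79, 3.14, 3.14, 3.14].

INTERFACE

Orientations are given as a rotation vector (axis times angle).
In Python, from rig import * gives the robot as it stands.
- The arm moves only by the shell command python3 -m inch 'ROWS'. ROWS is JSON, a list of rows, each a list of 3 entries, a list of its own where there are three numbers: the shift along the tool's x, y, z in mm, then the turn, a rotation vector about the tool's x, y, z in degrees, then the closure in counts, from 0 (fully open) to 255 (shut). A call has 1 to 12 rows; each row shifts and turns the commanded pose from where the row before left it, along the tool's axes as they then stand; what a row does not reach is not made up. A row lasts 1/12 s, in which the tool goes at most 41.7 mm and 7.16 degrees, less where a joint would pass 70% of its speed; a pose out of reach is approached as far as the arm can. A call with a gripper value outside its range is refused whole. The fingers move at their own pace and stop on an object; the grip force is fixed at half the most. Time passes only in rows, so rows that do not move let the fingers close. It gives the time, the measured TCP pose, the force, the opening and the grip force at its end, in the units of the state.
- read_state(): the state, without advancing time (a new reading comes with each control period).
- snapshot(name): name is "scene" or "top" or "wrist"; returns (picture, depth): 480x640x3 uint8, blue, green, red; 480x640 float32, m along the optical axis (not along the pixel's ray), 0 where there is no reading.
- camera_model(name): a dict with "mtx" (3x3 intrinsics, pixels), "R" (3x3) and "t" (3): a world point X has camera coordinates R X + t; the wrist camera has in their place "hand_eye" (4x4, takes a point from camera to tool coordinates, whose origin is the TCP and whose axes are the flange's). Camera axes: x right, y down, z forward; pixel columns grow to the right and rows downward; lengths in m; the calibration is good to about 2 mm. A picture is of the moment at which its call begins: read the wrist's pose just before it. camera_model takes no time and is no camera call.
- close_job(): hands the job in; it is judged then, once.
Trained networks look in the newest picture that a camera, given by its name, has taken for a name from the list of things; names that differ only in an ending like _2 or _b are one class to them, and where a whole thing is asked for, a point or a joint stands for the part that bears it (a point fixed in the world has none). Each returns a list of dicts, best first, with "conf" (0 to 1); they miss things now and then, are a little off and sometimes report something else, mostly with a low value. They report only what shows in the picture. A call takes as long as a camera call. They do not tell look-alikes from the thing itself.
- search_frame(camera, name): "centre" ([x, y, z] in m, in world coordinates, good to about 4 mm: the middle of the surface that is visible of it).
- regions_of(camera, name): "region" (480x640 bool, what is visible of it).
- place_of(camera, name): "centre" ([x, y, z] in m, in world coordinates, good to about 4 mm: a listed point, or the origin of a listed thing).
The state is a dict: "clock": time; "joint_pos": joint angles; "dq": joint speeds; "effort": joint torques, N m; "eef_pos": TCP position; "eef_rot": TCP orientation; "wrist_force": force on the tool from outside, world axes, zero at the start; "ft_torque": the same for the moment, N m; "gripper_width": finger opening in m; "finger_force": force on a finger pad.
Only numpy, scipy, OpenCV 4.12 (cv2) and the standard library are available. Lean on these libraries where they do the work, as an engineer would, in place of code of your own. Each camera call takes 0.05 s, during which the arm holds its last target. There are 200 camera calls.

## Working session

There is one attempt and no reset: what is moved stays moved. The work goes in short steps, Python scripts to look and compute and a shell command to move; the robot and the scene stay as the last step left them, time stands still between calls to the robot, and variables do not carry over. Pictures are saved under pics/ and viewed, at most 10 in all, crops included, and the job is handed in when it is done.

```bash
mkdir -p pics; ls; python3 - <<'E'
from rig import *
import cv2,numpy as np
s=read_state();print(s['clock'],s['eef_pos'],s['eef_rot'],s['wrist_force'])
ims=[]
for c in['scene','top']:
    p,d=snapshot(c);cv2.imwrite(f'pics/{c}0.png',p);np.save(f'{c}0.npy',d)
    for n in['plate','plate_window','stand','hook_tip','bar_root','ring','rack','spare','jar','die']:
        try:print(c,n,[(np.round(q['centre'],3).tolist(),round(q['conf'],2)) for q in place_of(c,n)][:4])
        except Exception as e:print(n,e)
    m=camera_model(c);print(m['mtx'].tolist() if hasattr(m['mtx'],'tolist') else m['mtx'],np.round(m['R'],3).tolist(),np.round(m['t'],3).tolist())
E
```

```text
pics
0.0 [ 0.13380708 -0.53314203  0.24010692] [-3.11675646e+00 -3.84961421e-01  9.86903276e-05] [ 0.97866876  0.99355263 -0.38397535]
scene plate [([0.54, -0.243, 0.01], 0.59)]
scene plate_window [([0.542, -0.241, 0.092], 0.63)]
scene stand [([0.588, 0.295, 0.001], 0.9)]
scene hook_tip [([0.572, 0.196, 0.184], 0.67)]
scene bar_root [([0.588, 0.284, 0.168], 0.94)]
scene ring [([0.568, 0.071, 0.008], 0.92), ([0.428, 0.187, 0.006], 0.77), ([0.572, 0.211, 0.156], 0.7)]
scene rack [([0.547, -0.202, -0.0], 0.91)]
scene spare [([0.56, -0.165, 0.013], 0.93), ([0.541, -0.245, 0.01], 0.51)]
scene jar [([0.735, 0.026, 0.001], 0.81)]
scene die [([0.751, -0.189, 0.001], 0.72)]
[[517.3943327573319, 0.0, 327.8037090666633], [0.0, 517.3943327573319, 242.54709177585102], [0.0, 0.0, 1.0]] [[-0.007, 1.0, -0.01], [0.79, -0.001, -0.613], [-0.613, -0.012, -0.79]] [-0.036, -0.39, 1.497]
top plate [([0.535, -0.244, 0.007], 0.76)]
top plate_window [([0.543, -0.243, 0.095], 0.94)]
top stand [([0.586, 0.297, -0.003], 0.86)]
top hook_tip [([0.573, 0.196, 0.188], 0.88), ([0.584, 0.29, 0.173], 0.75)]
top bar_root [([0.583, 0.291, 0.174], 0.77)]
top ring [([0.574, 0.073, 0.004], 0.79), ([0.428, 0.188, 0.008], 0.79), ([0.575, 0.214, 0.161], 0.73)]
top rack [([0.553, -0.204, 0.002], 0.69)]
top spare [([0.553, -0.159, 0.009], 0.63)]
top jar [([0.734, 0.026, -0.002], 0.85), ([0.538, -0.243, 0.007], 0.61)]
top die [([0.754, -0.185, 0.001], 0.78)]
[[461.9704094525421, 0.0, 317.1489735438405], [0.0, 461.9704094525421, 240.74949753553855], [0.0, 0.0, 1.0]] [[-0.021, -0.999, -0.042], [-0.98, 0.029, -0.195], [0.196, 0.037, -0.98]] [0.091, 0.62, 0.824]
```

View pics/scene0.png

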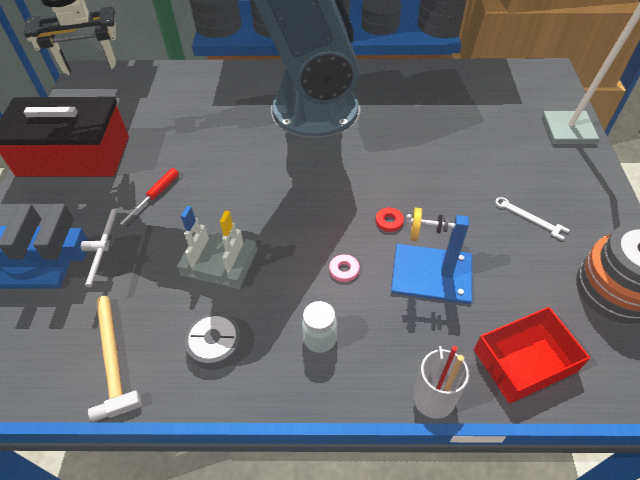

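View pics/top0.png

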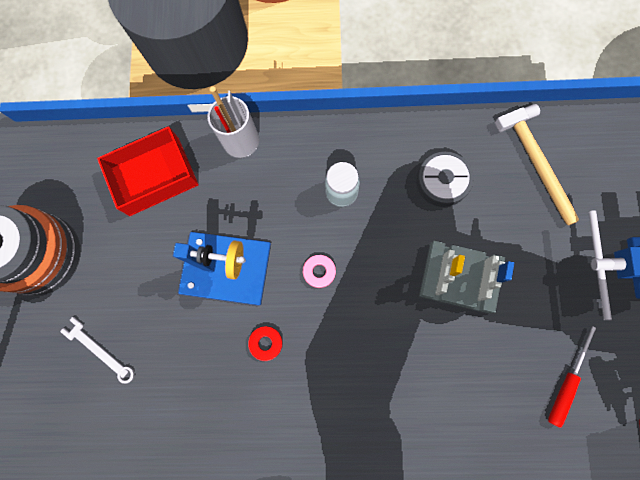

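```bash
cat > h.py <<'E'
from rig import *
import cv2,numpy as np
from scipy.spatial.transform import Rotation as Ro
def cloud(c,d):
    m=camera_model(c);K=np.array(m['mtx']);v,u=np.mgrid[:480,:640]
    P=np.stack([(u-K[0,2])/K[0,0]*d,(v-K[1,2])/K[1,1]*d,d],-1)
    if 'R' in m: return (P-np.array(m['t']).ravel())@np.array(m['R'])
    s=read_state();H=np.array(m['hand_eye']);Q=P@H[:3,:3].T+H[:3,3]
    return Q@Ro.from_rotvec(s['eef_rot']).as_matrix().T+np.array(s['eef_pos'])
def line(X): # mean, direction, spread in xy
    m=X.mean(0);u,s,v=np.linalg.svd(X-m,full_matrices=False);return np.round(m,4),np.round(v[0],3),np.round(s/np.sqrt(len(X)),4)
E
python3 - <<'E'
from h import *
crops=[]
for c in['scene','top']:
    p=cv2.imread(f'pics/{c}0.png');d=np.load(f'{c}0.npy');W=cloud(c,d);h=cv2.cvtColor(p,cv2.COLOR_BGR2HSV);ok=d>0
    x,y,z=W[...,0],W[...,1],W[...,2]
    blue=(h[...,0]>95)&(h[...,0]<125)&(h[...,1]>120)
    yel=(h[...,0]>15)&(h[...,0]<35)&(h[...,1]>120)
    near=ok&(x>.45)&(x<.65)&(y<-.1)&(y>-.3)
    for n,m in[('blue',near&blue&(z>.1)),('yel',near&yel&(z>.1)),('rackwhole',near&(z>.03)&(z<.04)),
      ('ring',ok&yel&(abs(x-.575)<.06)&(abs(y-.22)<.06)&(z>.1)),
      ('bar',ok&(abs(x-.58)<.05)&(y>.22)&(y<.265)&(z>.165)&(z<.18)),
      ('posttop',ok&blue&(abs(x-.58)<.05)&(y>.25)&(y<.33)&(z>.18)),
      ('base',ok&blue&(abs(x-.58)<.1)&(y>.15)&(y<.38)&(z>.003)&(z<.025))]:
        X=W[m]
        if len(X)>5:
            r=cv2.minAreaRect((X[:,:2]*1000).astype(np.float32))
            print(c,n,len(X),*line(X),'z',np.round(np.percentile(X[:,2],[2,98]),3),'rect',np.round(r[0],1),np.round(r[1],1),round(r[2],1))
    b=(160,190,120,100) if c=='scene' else (410,230,120,100)
    g=(365,190,120,100) if c=='scene' else (165,225,120,100)
    crops.append(np.hstack([cv2.resize(p[q[1]:q[1]+q[3],q[0]:q[0]+q[2]],(360,300),interpolation=3) for q in(b,g)]))
cv2.imwrite('pics/crop.png',np.vstack(crops))
E
```

```text
scene blue 214 [ 0.546  -0.2424  0.1497] [ 0.074  0.039 -0.997] [0.0144 0.0093 0.0021] z [0.124 0.169] rect [ 544.  -243.7] [10.8 31. ] 78.8
scene yel 228 [ 0.5595 -0.1639  0.149 ] [ 0.096  0.021 -0.995] [0.0152 0.0097 0.0028] z [0.121 0.169] rect [ 556.3 -165.2] [11.6 32.9] 75.3
scene rackwhole 1699 [ 0.5628 -0.1997  0.0351] [ 0.007 -1.     0.001] [0.0396 0.0306 0.0019] z [0.031 0.039] rect [ 550.5 -205.6] [142.1 112.1] 74.5
scene ring 250 [0.5885 0.2098 0.1799] [ 0.751 -0.127 -0.647] [0.0177 0.0087 0.0041] z [0.148 0.194] rect [579.2 212.4] [15.3 55.1] 80.9
scene bar 138 [0.5824 0.2441 0.1731] [0.353 0.936 0.003] [0.0135 0.0057 0.003 ] z [0.166 0.179] rect [583.6 242.8] [32.6 42.7] 10.5
scene posttop 159 [0.5896 0.2961 0.1882] [ 0.973 -0.164 -0.16 ] [0.0077 0.0069 0.0027] z [0.181 0.192] rect [586.9 296.6] [23.5 26.9] 80.9
scene base 3545 [0.5895 0.2623 0.0118] [ 0.301  0.954 -0.   ] [0.0493 0.0374 0.0022] z [0.007 0.016] rect [582.7 266.7] [168.8 133. ] 80.8
top blue 273 [ 0.5421 -0.2413  0.1525] [-0.063  0.116 -0.991] [0.0147 0.009  0.0026] z [0.122 0.168] rect [ 542.8 -243.9] [10.8 29.6] 76.1
top yel 224 [ 0.555  -0.1624  0.1538] [-0.11   0.136 -0.985] [0.0146 0.009  0.0027] z [0.122 0.168] rect [ 556.3 -164.6] [10.3 29.9] 74.0
top rackwhole 2652 [ 0.5476 -0.1981  0.0346] [-0.524 -0.852  0.001] [0.0395 0.0329 0.0017] z [0.031 0.038] rect [ 551.1 -204.9] [140.9 110.7] 74.8
top ring 481 [0.5708 0.2114 0.1783] [-0.959  0.122 -0.255] [0.0174 0.0147 0.0056] z [0.145 0.194] rect [575.1 232. ] [52.5 61.4] 81.0
top bar 183 [0.5775 0.2452 0.1735] [-0.635 -0.773 -0.013] [0.0143 0.0085 0.0032] z [0.166 0.18 ] rect [572.6 241. ] [63.  35.2] 62.6
top posttop 229 [0.5869 0.2952 0.1884] [-0.088  0.991  0.098] [0.0083 0.0069 0.0023] z [0.181 0.192] rect [586.2 283.9] [51.4 23.9] 85.7
top base 3856 [0.5748 0.2602 0.0114] [0.031 1.    0.001] [0.0508 0.0399 0.0018] z [0.008 0.015] rect [584.9 278.2] [192.7 130.1] 80.6
```

View pics/crop.png

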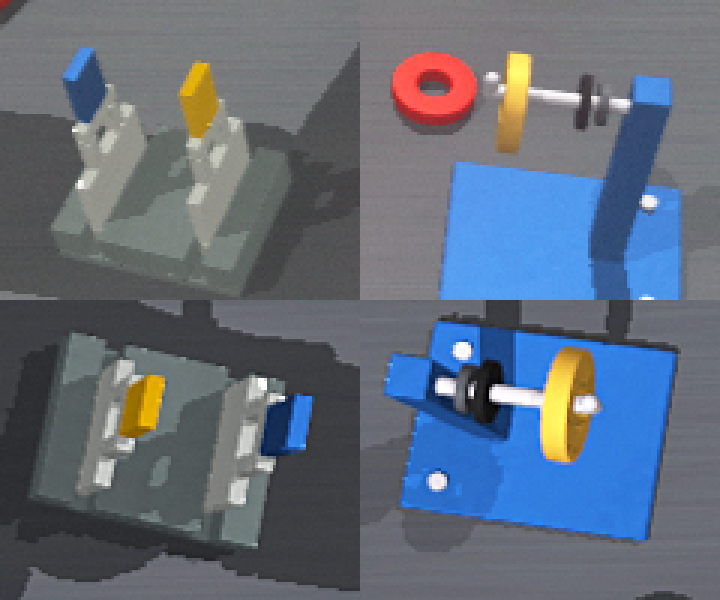

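Crop confirms: the blue-tabbed plate is at scene (190,215) / top (506,270). The brass ring is the yellow one on the bar, scene (417,222). The red ring (390,219) and pink ring (344,268) lie on the table as look-alikes, and the yellow plate is the spare. Moving over the plate.

```bash
python3 -m inch '[[[38,-15,-1],[0,0,0],60],[[38,-15,-1],[0,0,0],60],[[38,-15,-1],[0,0,0],60],[[38,-15,-1],[0,0,0],60],[[38,-15,-1],[0,0,0],60],[[38,-15,-1],[0,0,0],60],[[38,-15,-1],[0,0,0],60],[[38,-15,-1],[0,0,0],60],[[38,-15,-1],[0,0,0],60],[[38,-15,-1],[0,0,0],60],[[38,-15,-1],[0,0,0],60],[[38,-15,-1],[0,0,0],60]]'; python3 -m inch '[[[0,0,0],[0,0,7.1],60],[[0,0,0],[0,0,7.1],60],[[0,0,0],[0,0,7.1],60],[[0,0,0],[0,0,7.1],60],[[0,0,0],[0,0,0],60],[[0,0,0],[0,0,0],60]]'
cat > w.py <<'E'
from h import *
import sys
s=read_state();p,d=snapshot('wrist');W=cloud('wrist',d);cv2.imwrite('pics/w%s.png'%sys.argv[1],p)
R=Ro.from_rotvec(s['eef_rot']).as_matrix();T=np.array(s['eef_pos'])
print(s['clock'],T.round(4),'a',np.degrees(np.arctan2(R[1,0],R[0,0])).round(2),'toolz',R[:,2].round(3),'F',np.round(s['wrist_force'],2),'w',s['gripper_width'])
h=cv2.cvtColor(p,cv2.COLOR_BGR2HSV);x,y,z=W[...,0],W[...,1],W[...,2]
m=(d>0)&(h[...,0]>95)&(h[...,0]<125)&(h[...,1]>110)&(z>.1)&(abs(x-.543)<.04)&(abs(y+.243)<.04)
X=W[m];print(len(X),line(X))
t=X[X[:,2]>X[:,2].max()-.006];r=cv2.minAreaRect((t[:,:2]*1000).astype(np.float32));print('top',len(t),t.mean(0).round(4),r)
E
python3 w.py 1
```

```text
clock: 2.1
eef_pos: [0.5338, -0.2463, 0.2528]
eef_rot: [3.118, 0.385, 0.0]
wrist_force: [-0.2, -0.5, 0.0]
gripper_width: 0.0709
finger_force: 0.0
clock: 2.6
eef_pos: [0.5323, -0.2479, 0.2526]
eef_rot: [-3.118, 0.385, 0.0]
wrist_force: [0.6, -0.3, 0.4]
gripper_width: 0.071
finger_force: 0.0
2.6 [ 0.5323 -0.2479  0.2526] a -14.09 toolz [-0.  0. -1.] F [ 0.56 -0.27  0.42] w 0.0709912379306764
1030 (array([ 0.545 , -0.2445,  0.1616]), array([-0.702,  0.193,  0.685]), array([0.0116, 0.0067, 0.0026]))
top 845 [ 0.5426 -0.2438  0.1654] ((541.9315795898438, -243.6045379638672), (9.303418159484863, 29.822975158691406), 74.03644561767578)
```

```bash
python3 -m inch '[[[0,0,0],[0,0,1],60],[[8.8,-6.7,0],[0,0,0],60],[[0,0,25],[0,0,0],60],[[0,0,25],[0,0,0],60],[[0,0,25],[0,0,0],60],[[0,0,16],[0,0,0],60],[[0,0,10.5],[0,0,0],60],[[0,0,0],[0,0,0],60],[[0,0,0],[0,0,0],60]]'; python3 -m inch '[[[0,0,0],[0,0,0],255],[[0,0,0],[0,0,0],255],[[0,0,0],[0,0,0],255],[[0,0,0],[0,0,0],255],[[0,0,0],[0,0,0],255],[[0,0,0],[0,0,0],255],[[0,0,0],[0,0,0],255],[[0,0,0],[0,0,0],255],[[0,0,0],[0,0,0],255],[[0,0,0],[0,0,0],255]]'
```

```text
clock: 3.4
eef_pos: [0.5431, -0.2437, 0.1514]
eef_rot: [-3.114, 0.418, -0.0]
wrist_force: [1.4, 0.5, 1.0]
gripper_width: 0.071
finger_force: 0.0
clock: 4.23
eef_pos: [0.5426, -0.2438, 0.1511]
eef_rot: [-3.114, 0.419, 0.0]
wrist_force: [-0.2, 0.2, -0.2]
gripper_width: 0.0097
finger_force: 30.0
```

```bash
python3 -m inch '[[[0,0,-8],[0,0,0],255],[[0,0,-16],[0,0,0],255],[[0,0,-25],[0,0,0],255],[[0,0,-35],[0,0,0],255],[[0,0,-35],[0,0,0],255],[[0,0,-35],[0,0,0],255],[[0,0,-25],[0,0,0],255],[[0,0,-11],[0,0,0],255],[[0,0,0],[0,0,0],255]]'; python3 -m inch '[[[-3,-14,0],[0,0,0],255],[[-6,-28,0],[0,0,0],255],[[-8,-37,0],[0,0,0],255],[[-8,-37,0],[0,0,0],255],[[-8,-37,0],[0,0,0],255],[[-8,-37,0],[0,0,0],255],[[-8,-37,0],[0,0,0],255],[[-8,-37,0],[0,0,0],255],[[-8,-37,0],[0,0,0],255],[[-8,-37,0],[0,0,0],255],[[-6,-28,0],[0,0,0],255],[[-3,-14,0],[0,0,0],255]]';python3 -m inch '[[[0,0,0],[0,0,-5.9],255],[[0,0,-0],[0,0,0],255],[[0,0,0],[0,0,0],255],[[0,0,0],[0,0,0],255]]'
```

```text
clock: 4.98
eef_pos: [0.5431, -0.244, 0.3436]
eef_rot: [3.112, -0.418, 0.006]
wrist_force: [0.1, 0.4, -2.9]
gripper_width: 0.01
finger_force: 30.0
clock: 5.98
eef_pos: [0.5626, 0.1481, 0.3386]
eef_rot: [3.114, -0.415, -0.006]
wrist_force: [0.1, 0.0, -2.4]
gripper_width: 0.0097
finger_force: 30.0
clock: 6.32
eef_pos: [0.5637, 0.1437, 0.3403]
eef_rot: [3.13, -0.263, -0.002]
wrist_force: [-0.1, -0.0, -3.0]
gripper_width: 0.0102
finger_force: 30.0
```

```bash
python3 -m inch '[[[0,0,15],[0,0,0],255],[[0,0,25],[0,0,0],255],[[0,0,25],[0,0,0],255],[[0,0,25],[0,0,0],255],[[0,0,12],[0,0,0],255],[[0,0,4],[0,0,0],255],[[0,0,0],[0,0,0],255],[[0,0,0],[0,0,0],255],[[0,0,0],[0,0,0],255]]'
python3 - <<'E'
from h import *
s=read_state();R=Ro.from_rotvec(s['eef_rot']).as_matrix();print(s['eef_pos'],R.round(3).tolist())
for c in['scene','top','wrist']:
    p,d=snapshot(c);cv2.imwrite(f'pics/{c}1.png',p);np.save(f'{c}1.npy',d);W=cloud(c,d)
    for n in['plate_window','hook_tip','bar_root','ring']:print(c,n,[(np.round(q['centre'],4).tolist(),round(q['conf'],2)) for q in place_of(c,n)][:3])
    h=cv2.cvtColor(p,cv2.COLOR_BGR2HSV);O=np.array([.587,.2966,0]);A=np.radians(-9.1);X=np.array([np.cos(A),np.sin(A),0]);Y=np.array([-np.sin(A),np.cos(A),0])
    S=np.stack([(W-O)@X,(W-O)@Y,W[...,2]],-1);S=S[(d>0)&(abs(S[...,0])<.07)]
    for n,q in[('bar -80..-65',(S[:,1]>-.075)&(S[:,1]<-.066)),('tip',(S[:,1]>-.108)&(S[:,1]<-.094))]:
        q=q&(S[:,2]>.164)&(S[:,2]<.195)&(abs(S[:,0])<.02)
        if q.sum()>3:print(c,n,q.sum(),S[q].mean(0).round(4),np.percentile(S[q],[2,98],axis=0).round(4).tolist())
p=cv2.imread('pics/scene1.png')[160:300,330:490];t=cv2.imread('pics/top1.png')[200:320,160:340]
cv2.imwrite('pics/c2.png',np.hstack([cv2.resize(p,(400,350)),cv2.resize(t,(400,350))]))
E
```

```text
clock: 7.07
eef_pos: [0.5645, 0.1442, 0.2364]
eef_rot: [-3.13, 0.259, -0.003]
wrist_force: [-0.7, -1.0, -2.5]
gripper_width: 0.0101
finger_force: 30.0
[0.56446816 0.14424721 0.23637288] [[0.986, -0.164, 0.002], [-0.164, -0.986, 0.0], [0.002, -0.001, -1.0]]
scene plate_window [([0.5619, 0.1467, 0.1751], 0.68)]
scene hook_tip [([0.5719, 0.1965, 0.1831], 0.83), ([0.5638, 0.1429, 0.0953], 0.21), ([0.5546, -0.1631, 0.0122], 0.15)]
scene bar_root [([0.5858, 0.2861, 0.1675], 0.76)]
scene ring [([0.5673, 0.0737, 0.0097], 0.79), ([0.5728, 0.2101, 0.1561], 0.76), ([0.5642, 0.1459, 0.1772], 0.37)]
scene bar -80..-65 25 [ 0.0014 -0.0704  0.1725] [[-0.0031, -0.0746, 0.1666], [0.0046, -0.0661, 0.1771]]
scene tip 48 [ 0.0019 -0.1004  0.1782] [[-0.0044, -0.1056, 0.1676], [0.005, -0.0944, 0.1867]]
top plate_window []
top hook_tip []
top bar_root []
top ring [([0.5722, 0.2111, 0.1647], 0.53), ([0.5732, 0.0746, 0.0055], 0.52)]
wrist plate_window []
wrist hook_tip [([0.5748, 0.2001, 0.1888], 0.93)]
wrist bar_root [([0.5828, 0.2856, 0.1701], 0.71)]
wrist ring [([0.5772, 0.2133, 0.1604], 0.92), ([0.5722, 0.0736, 0.0082], 0.64)]
wrist bar -80..-65 128 [ 0.0003 -0.0678  0.1733] [[-0.0048, -0.0697, 0.1686], [0.0038, -0.0661, 0.1752]]
wrist tip 537 [ 0.0009 -0.1003  0.1795] [[-0.0044, -0.1044, 0.1688], [0.0039, -0.0945, 0.1855]]
```

View pics/c2.png

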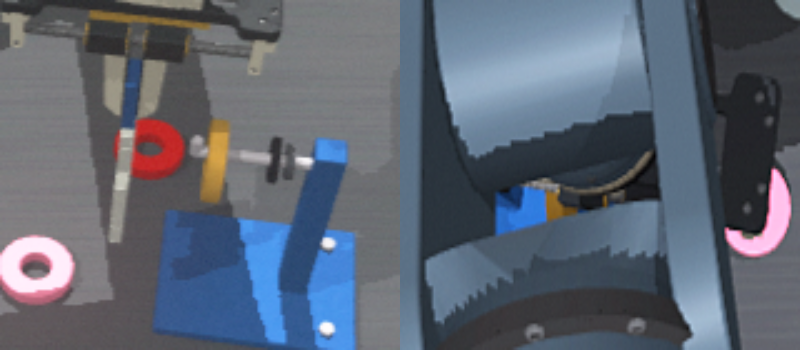

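View pics/wrist1.png

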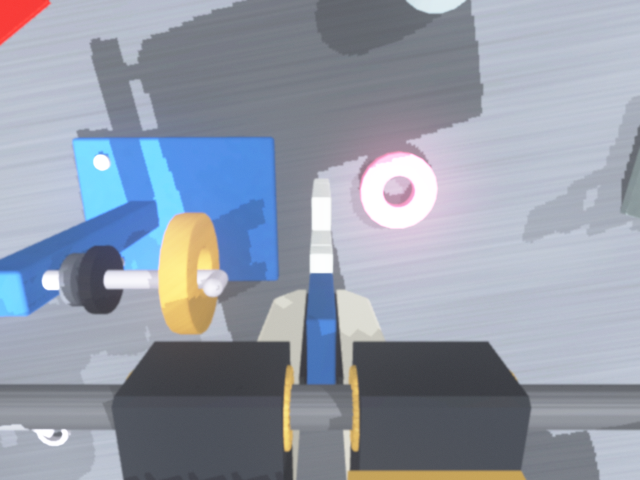

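Scene crop: the plate hangs upright in the gripper, left of the tip. In the wrist view the tip is at (212,283), the ring at (190,270) and the plate at (320,270). The window is about 2 mm high and 2 mm off laterally, so I'm correcting that and approaching.

```bash
python3 -m inch '[[[-1.5,0,2],[0,0,-0.3],255],[[0,-10,0],[0,0,0],255],[[0,-15,0],[0,0,0],255],[[0,-8,0],[0,0,0],255],[[0,-4,0],[0,0,0],255],[[0,0,0],[0,0,0],255],[[0,0,0],[0,0,0],255]]'; python3 -m inch '[[[0,-2,0],[0,0,0],255],[[0,-2,0],[0,0,0],255],[[0,-2,0],[0,0,0],255],[[0,0,0],[0,0,0],255],[[0,0,0],[0,0,0],255]]'
python3 - <<'E'
from h import *
s=read_state();print(s['eef_pos'],s['wrist_force'],s['ft_torque'])
p,d=snapshot('scene');print([(np.round(q['centre'],4).tolist(),round(q['conf'],2)) for q in place_of('scene','plate_window')])
w,_=snapshot('wrist');cv2.imwrite('pics/c3.png',np.hstack([cv2.resize(p[160:300,330:490],(400,350)),cv2.resize(w[130:370,60:420],(400,350))]))
E
```

```text
clock: 8.4
eef_pos: [0.5682, 0.1815, 0.233]
eef_rot: [3.132, -0.248, -0.0]
wrist_force: [0.8, -0.3, -2.7]
gripper_width: 0.0099
finger_force: 30.0
clock: 8.82
eef_pos: [0.5692, 0.1871, 0.2332]
eef_rot: [-3.132, 0.25, -0.0]
wrist_force: [0.8, 0.0, -2.2]
gripper_width: 0.0101
finger_force: 30.0
[0.56923975 0.18708307 0.23315846] [ 0.81463656  0.03838779 -2.16328723] [ 0.02747804  0.05867157 -0.00448388]
[([0.568, 0.1893, 0.1769], 0.76)]
```

View pics/c3.png

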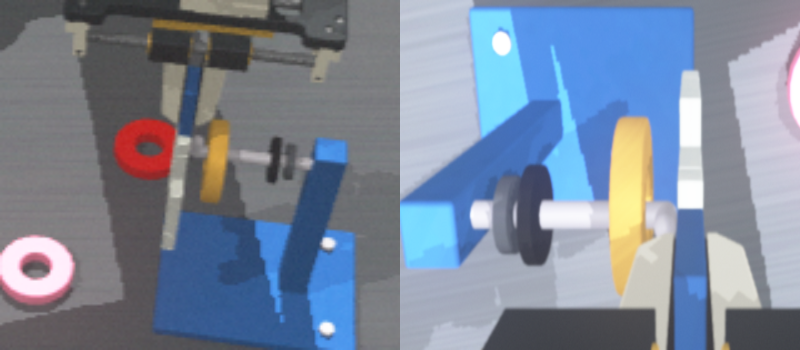

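Both crops show the plate at the tip, with its window level with it and no contact. Continuing in small steps.

```bash
python3 -m inch '[[[0,-1,-1],[0,0,0],255],[[0,-1.5,0],[0,0,0],255],[[0,-1.5,0],[0,0,0],255],[[0,0,0],[0,0,0],255]]'; python3 -m inch '[[[0,-1.5,0],[0,0,0],255],[[0,-1.5,0],[0,0,0],255],[[0,-1,0],[0,0,0],255],[[0,0,0],[0,0,0],255]]'; python3 -m inch '[[[0,-1.5,0],[0,0,0],255],[[0,-1.5,0],[0,0,0],255],[[0,-1,0],[0,0,0],255],[[0,0,0],[0,0,0],255]]'
```

```text
clock: 9.3
eef_pos: [0.5699, 0.1913, 0.2342]
eef_rot: [-3.132, 0.249, -0.0]
wrist_force: [-0.1, -0.1, -1.2]
gripper_width: 0.0102
finger_force: 30.0
clock: 9.63
eef_pos: [0.5705, 0.1952, 0.2341]
eef_rot: [-3.132, 0.249, -0.0]
wrist_force: [-0.4, -0.1, -2.4]
gripper_width: 0.0098
finger_force: 30.0
clock: 9.97
eef_pos: [0.5712, 0.1992, 0.2341]
eef_rot: [-3.132, 0.249, -0.0]
wrist_force: [0.1, -0.0, -2.8]
gripper_width: 0.01
finger_force: 30.0
```

```bash
python3 -m inch '[[[0,-1.5,0],[0,0,0],255],[[0,-1.5,0],[0,0,0],255],[[0,-1,0],[0,0,0],255],[[0,0,0],[0,0,0],255]]'; python3 -m inch '[[[0,-1.5,0],[0,0,0],255],[[0,-1.5,0],[0,0,0],255],[[0,-1,0],[0,0,0],255],[[0,0,0],[0,0,0],255]]'; python3 -m inch '[[[0,-1.5,0],[0,0,0],255],[[0,-1.5,0],[0,0,0],255],[[0,-1,0],[0,0,0],255],[[0,0,0],[0,0,0],255]]'
```

```text
clock: 10.3
eef_pos: [0.5718, 0.203, 0.2342]
eef_rot: [3.131, -0.25, 0.0]
wrist_force: [-1.0, -0.3, -2.1]
gripper_width: 0.0098
finger_force: 30.0
clock: 10.63
eef_pos: [0.5724, 0.207, 0.2341]
eef_rot: [-3.132, 0.25, -0.0]
wrist_force: [0.1, -1.0, -2.8]
gripper_width: 0.0101
finger_force: 30.0
clock: 10.97
eef_pos: [0.5731, 0.2111, 0.2341]
eef_rot: [-3.132, 0.249, -0.0]
wrist_force: [-0.2, -0.7, -1.7]
gripper_width: 0.01
finger_force: 30.0
```

```bash
python3 -m inch '[[[0,-1,0],[0,0,0],255],[[0,-1,0],[0,0,0],255],[[0,-1,0],[0,0,0],255],[[0,-1,0],[0,0,0],255],[[0,0,0],[0,0,0],255]]'; python3 -m inch '[[[0,-1,0],[0,0,0],255],[[0,-1,0],[0,0,0],255],[[0,-1,0],[0,0,0],255],[[0,0,0],[0,0,0],255]]'; python3 -m inch '[[[0,-1,0],[0,0,0],255],[[0,-1,0],[0,0,0],255],[[0,0,0],[0,0,0],255]]'
```

```text
clock: 11.38
eef_pos: [0.5737, 0.215, 0.2341]
eef_rot: [-3.131, 0.25, -0.0]
wrist_force: [0.4, -0.5, -2.8]
gripper_width: 0.0097
finger_force: 30.0
clock: 11.72
eef_pos: [0.5742, 0.2179, 0.2341]
eef_rot: [-3.131, 0.25, -0.0]
wrist_force: [-0.6, -0.8, -1.4]
gripper_width: 0.0097
finger_force: 30.0
clock: 11.97
eef_pos: [0.5745, 0.2199, 0.2341]
eef_rot: [-3.132, 0.25, -0.0]
wrist_force: [0.4, -0.9, -1.8]
gripper_width: 0.0099
finger_force: 30.0
```

```bash
python3 - <<'E'
from h import *
d=np.load('wrist1.npy');p=cv2.imread('pics/wrist1.png');T=np.array([.56446816,.14424721,.23637288]);Rm=Ro.from_rotvec([-3.13,.259,-.003]).as_matrix()
m=camera_model('wrist');K=np.array(m['mtx']);H=np.array(m['hand_eye']);v,u=np.mgrid[:480,:640]
W=np.stack([(u-K[0,2])/K[0,0]*d,(v-K[1,2])/K[1,1]*d,d],-1)@H[:3,:3].T+H[:3,3];W=W@Rm.T+T
A=np.radians(-9.1);s=(W-[.587,.2966,0])@np.array([-np.sin(A),np.cos(A),0])
q=(d>0)&(W[...,2]>.178)&(p.max(2)<50)&(s>-.07)&(s<-.01);print(q.sum(),np.percentile(s[q],[2,50,98]))
q=(d>0)&(W[...,2]>.15)&(p[...,2]>150)&(p[...,0]<100)&(s>-.11)&(s<-.05);print('ring',np.percentile(s[q],[2,50,98]))
E
```

```text
Traceback (most recent call last):
IndexError: index -1 is out of bounds for axis 0 with size 0
```

```bash
python3 -m inch '[[[0,-1,0],[0,0,0],255],[[0,-1,0],[0,0,0],255],[[0,0,0],[0,0,0],255]]'; python3 -m inch '[[[0,-1,0],[0,0,0],255],[[0,-1,0],[0,0,0],255],[[0,0,0],[0,0,0],255]]'; python3 -m inch '[[[0,-1,0],[0,0,0],255],[[0,0,0],[0,0,0],255],[[0,0,0],[0,0,0],255]]'
```

```text
clock: 12.22
eef_pos: [0.5748, 0.2218, 0.2341]
eef_rot: [-3.132, 0.25, -0.0]
wrist_force: [-0.2, -0.5, -2.3]
gripper_width: 0.0097
finger_force: 30.0
clock: 12.47
eef_pos: [0.5751, 0.2238, 0.2341]
eef_rot: [-3.132, 0.25, -0.0]
wrist_force: [0.5, -0.5, -2.5]
gripper_width: 0.0101
finger_force: 30.0
clock: 12.72
eef_pos: [0.5753, 0.2247, 0.2341]
eef_rot: [-3.131, 0.25, -0.0]
wrist_force: [0.1, -1.0, -1.4]
gripper_width: 0.0101
finger_force: 30.0
```

```bash
python3 -m inch '[[[0,-1,0],[0,0,0],255],[[0,-1,0],[0,0,0],255],[[0,0,0],[0,0,0],255]]'; python3 -m inch '[[[0,-1,0],[0,0,0],255],[[0,-1,0],[0,0,0],255],[[0,0,0],[0,0,0],255]]'; python3 -m inch '[[[0,-1,0],[0,0,0],255],[[0,0,0],[0,0,0],255],[[0,0,0],[0,0,0],255]]'
```

```text
clock: 12.97
eef_pos: [0.5756, 0.2268, 0.2341]
eef_rot: [-3.132, 0.25, -0.0]
wrist_force: [-0.7, -1.7, -2.0]
gripper_width: 0.0097
finger_force: 30.0
clock: 13.22
eef_pos: [0.5759, 0.2288, 0.2341]
eef_rot: [-3.132, 0.25, -0.0]
wrist_force: [0.2, -1.2, -2.2]
gripper_width: 0.01
finger_force: 30.0
clock: 13.47
eef_pos: [0.5761, 0.2297, 0.2341]
eef_rot: [-3.131, 0.25, -0.0]
wrist_force: [-0.5, -1.3, -1.5]
gripper_width: 0.0099
finger_force: 30.0
```

```bash
python3 -m inch '[[[0,-1,0],[0,0,0],255],[[0,-1,0],[0,0,0],255],[[0,0,0],[0,0,0],255]]'; python3 -m inch '[[[0,-1,0],[0,0,0],255],[[0,0,0],[0,0,0],255],[[0,0,0],[0,0,0],255]]'
python3 - <<'E'
from h import *
w,_=snapshot('wrist');p,_=snapshot('scene');cv2.imwrite('pics/c4.png',np.hstack([cv2.resize(p[160:300,330:490],(400,350)),cv2.resize(w[130:370,60:420],(400,350))]))
E
```

```text
clock: 13.72
eef_pos: [0.5764, 0.2317, 0.2341]
eef_rot: [-3.132, 0.25, 0.0]
wrist_force: [-0.1, -1.7, -2.2]
gripper_width: 0.0096
finger_force: 30.0
clock: 13.97
eef_pos: [0.5765, 0.2326, 0.2341]
eef_rot: [-3.131, 0.25, -0.0]
wrist_force: [1.2, -1.2, -2.6]
gripper_width: 0.0098
finger_force: 30.0
```

View pics/c4.png

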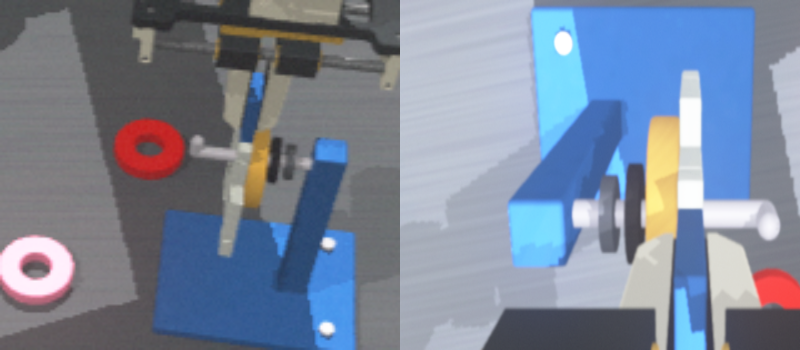

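The plate is flush against the ring, wrist crop (685,150), and the rubber is only a few mm beyond it at (635,215). Slowing down.

```bash
python3 -m inch '[[[0,-1,0],[0,0,0],255],[[0,0,0],[0,0,0],255]]'; python3 -m inch '[[[0,-1,0],[0,0,0],255],[[0,0,0],[0,0,0],255]]'; python3 -m inch '[[[0,-0.7,0],[0,0,0],255],[[0,0,0],[0,0,0],255]]'; python3 -m inch '[[[0,-0.7,0],[0,0,0],255],[[0,0,0],[0,0,0],255]]'
```

```text
clock: 14.23
eef_pos: [0.5767, 0.2336, 0.2341]
eef_rot: [3.132, -0.25, -0.0]
wrist_force: [1.4, -1.4, -1.2]
gripper_width: 0.0101
finger_force: 30.0
clock: 14.4
eef_pos: [0.5769, 0.2346, 0.2341]
eef_rot: [-3.132, 0.25, -0.0]
wrist_force: [0.7, -0.6, -2.3]
gripper_width: 0.0098
finger_force: 30.0
clock: 14.57
eef_pos: [0.577, 0.2353, 0.2341]
eef_rot: [-3.132, 0.25, -0.0]
wrist_force: [-0.1, -1.4, -2.4]
gripper_width: 0.0099
finger_force: 30.0
clock: 14.73
eef_pos: [0.5771, 0.236, 0.2341]
eef_rot: [-3.132, 0.25, -0.0]
wrist_force: [0.3, -2.5, -1.8]
gripper_width: 0.0098
finger_force: 30.0
```

```bash
python3 -m inch '[[[0,-0.7,0],[0,0,0],255],[[0,0,0],[0,0,0],255]]'; python3 -m inch '[[[0,-0.7,0],[0,0,0],255],[[0,0,0],[0,0,0],255]]'; python3 -m inch '[[[0,-0.7,0],[0,0,0],255],[[0,0,0],[0,0,0],255]]'
```

```text
clock: 14.9
eef_pos: [0.5772, 0.2366, 0.2341]
eef_rot: [3.132, -0.25, -0.0]
wrist_force: [0.5, -3.0, -2.3]
gripper_width: 0.0097
finger_force: 30.0
clock: 15.07
eef_pos: [0.5773, 0.2371, 0.2341]
eef_rot: [3.131, -0.25, -0.0]
wrist_force: [0.1, -3.7, -0.4]
gripper_width: 0.0099
finger_force: 30.0
clock: 15.23
eef_pos: [0.5773, 0.2377, 0.2341]
eef_rot: [3.131, -0.25, -0.0]
wrist_force: [-1.0, -4.0, -1.6]
gripper_width: 0.0098
finger_force: 30.0
```

```bash
python3 -m inch '[[[0,-0.8,0],[0,0,0],255],[[0,0,0],[0,0,0],255]]'; python3 -m inch '[[[0,-0.8,0],[0,0,0],255],[[0,0,0],[0,0,0],255]]'; python3 -m inch '[[[0,-0.8,0],[0,0,0],255],[[0,0,0],[0,0,0],255]]'
```

```text
clock: 15.4
eef_pos: [0.5775, 0.2383, 0.2342]
eef_rot: [3.131, -0.25, -0.0]
wrist_force: [-1.4, -6.7, -0.7]
gripper_width: 0.0103
finger_force: 30.0
clock: 15.57
eef_pos: [0.5776, 0.2388, 0.2342]
eef_rot: [3.13, -0.25, -0.001]
wrist_force: [-0.5, -7.4, -0.1]
gripper_width: 0.0098
finger_force: 30.0
clock: 15.73
eef_pos: [0.5777, 0.2394, 0.2342]
eef_rot: [3.129, -0.25, -0.001]
wrist_force: [-2.2, -8.6, 1.2]
gripper_width: 0.0098
finger_force: 30.0
```

```bash
python3 -m inch '[[[0,-0.8,0],[0,0,0],255],[[0,0,0],[0,0,0],255]]'; python3 -m inch '[[[0,-0.8,0],[0,0,0],255],[[0,0,0],[0,0,0],255],[[0,0,0],[0,0,0],255]]'
```

```text
clock: 15.9
eef_pos: [0.5778, 0.2399, 0.2342]
eef_rot: [3.129, -0.25, -0.001]
wrist_force: [-2.6, -9.9, 1.5]
gripper_width: 0.01
finger_force: 30.0
clock: 16.15
eef_pos: [0.5778, 0.2405, 0.2342]
eef_rot: [3.129, -0.25, -0.001]
wrist_force: [-2.0, -10.6, 1.9]
gripper_width: 0.01
finger_force: 30.0
```

```bash
python3 -m inch '[[[0,-0.6,0],[0,0,0],255],[[0,0,0],[0,0,0],255],[[0,0,0],[0,0,0],255]]'; python3 -m inch '[[[0,0,0],[0,0,0],255],[[0,0,0],[0,0,0],255]]'
```

```text
clock: 16.4
eef_pos: [0.5779, 0.2409, 0.2342]
eef_rot: [3.128, -0.25, -0.001]
wrist_force: [-2.9, -12.8, 1.6]
gripper_width: 0.0097
finger_force: 30.0
clock: 16.57
eef_pos: [0.5779, 0.2408, 0.2342]
eef_rot: [3.128, -0.25, -0.001]
wrist_force: [-2.6, -12.7, 1.9]
gripper_width: 0.0095
finger_force: 30.0
```

Firm push-back of about 13 N at the wrist, roughly 10–11 N on the stop after bar friction. Now easing off.

```bash
python3 -m inch '[[[0,1,0],[0,0,0],255],[[0,1,0],[0,0,0],255],[[0,1,0],[0,0,0],255],[[0,0,0],[0,0,0],255]]'; python3 -m inch '[[[0,1,0],[0,0,0],255],[[0,1,0],[0,0,0],255],[[0,0,0],[0,0,0],255],[[0,0,0],[0,0,0],255]]'
```

```text
clock: 16.9
eef_pos: [0.5775, 0.2388, 0.2342]
eef_rot: [3.13, -0.25, -0.001]
wrist_force: [-0.9, -7.2, 0.1]
gripper_width: 0.0098
finger_force: 30.0
clock: 17.23
eef_pos: [0.5773, 0.2375, 0.2341]
eef_rot: [3.132, -0.25, -0.0]
wrist_force: [-0.1, -3.4, -1.5]
gripper_width: 0.01
finger_force: 30.0
```

```bash
python3 -m inch '[[[0,1,0],[0,0,0],255],[[0,0,0],[0,0,0],255],[[0,0,0],[0,0,0],255]]'; python3 -m inch '[[[0,0.6,0],[0,0,0],255],[[0,0,0],[0,0,0],255],[[0,0,0],[0,0,0],255]]'
python3 -m inch '[[[0,0.5,0],[0,0,0],255],[[0,0,0],[0,0,0],255],[[0,0,0],[0,0,0],255]]'
```

```text
clock: 17.48
eef_pos: [0.5772, 0.2368, 0.2341]
eef_rot: [-3.131, 0.25, -0.0]
wrist_force: [-0.2, -1.0, -1.9]
gripper_width: 0.01
finger_force: 30.0
clock: 17.73
eef_pos: [0.5771, 0.2361, 0.2341]
eef_rot: [-3.131, 0.25, 0.0]
wrist_force: [0.1, 0.2, -2.9]
gripper_width: 0.01
finger_force: 30.0
clock: 17.98
eef_pos: [0.577, 0.2355, 0.2341]
eef_rot: [-3.132, 0.25, 0.0]
wrist_force: [0.7, -1.0, -1.3]
gripper_width: 0.0095
finger_force: 30.0
```

```bash
python3 -m inch '[[[0,0,3],[0,0,0],255],[[0,0,3],[0,0,0],255],[[0,0,3],[0,0,0],255],[[0,0,1.5],[0,0,0],255],[[0,0,0],[0,0,0],255],[[0,0,0],[0,0,0],255]]'; python3 -m inch '[[[0,0,1],[0,0,0],255],[[0,0,0],[0,0,0],255],[[0,0,0],[0,0,0],255]]'; python3 -m inch '[[[0,0,0.7],[0,0,0],255],[[0,0,0],[0,0,0],255],[[0,0,0],[0,0,0],255]]'
```

```text
clock: 18.48
eef_pos: [0.577, 0.2354, 0.2235]
eef_rot: [3.132, -0.25, -0.0]
wrist_force: [0.0, -0.3, -3.5]
gripper_width: 0.0098
finger_force: 30.0
clock: 18.73
eef_pos: [0.577, 0.2355, 0.2227]
eef_rot: [-3.132, 0.25, -0.0]
wrist_force: [0.6, -0.0, -3.9]
gripper_width: 0.01
finger_force: 30.0
clock: 18.98
eef_pos: [0.577, 0.2355, 0.2219]
eef_rot: [3.132, -0.25, -0.0]
wrist_force: [0.1, 0.1, -2.3]
gripper_width: 0.0103
finger_force: 30.0
```

```bash
python3 -m inch '[[[0,0,0.6],[0,0,0],255],[[0,0,0],[0,0,0],255],[[0,0,0],[0,0,0],255]]'; python3 -m inch '[[[0,0,0.6],[0,0,0],255],[[0,0,0],[0,0,0],255],[[0,0,0],[0,0,0],255]]'; python3 -m inch '[[[0,0,0.6],[0,0,0],255],[[0,0,0],[0,0,0],255],[[0,0,0],[0,0,0],255]]'
```

```text
clock: 19.23
eef_pos: [0.577, 0.2355, 0.2213]
eef_rot: [-3.132, 0.25, 0.0]
wrist_force: [0.2, -0.3, -1.9]
gripper_width: 0.0102
finger_force: 30.0
clock: 19.48
eef_pos: [0.577, 0.2355, 0.2207]
eef_rot: [-3.132, 0.25, 0.0]
wrist_force: [0.1, -1.4, -3.2]
gripper_width: 0.01
finger_force: 30.0
clock: 19.73
eef_pos: [0.577, 0.2355, 0.2201]
eef_rot: [3.132, -0.25, 0.0]
wrist_force: [0.2, -0.1, -2.4]
gripper_width: 0.0096
finger_force: 30.0
```

```bash
python3 -m inch '[[[0,0,0.6],[0,0,0],255],[[0,0,0],[0,0,0],255],[[0,0,0],[0,0,0],255]]'; python3 -m inch '[[[0,0,0.6],[0,0,0],255],[[0,0,0],[0,0,0],255],[[0,0,0],[0,0,0],255]]'
python3 - <<'E'
from h import *
w,_=snapshot('wrist');p,_=snapshot('scene')
print([(np.round(q['centre'],4).tolist(),round(q['conf'],2)) for n in('plate_window','ring') for q in place_of('scene',n)])
cv2.imwrite('pics/c5.png',np.hstack([cv2.resize(p[160:300,330:490],(400,350)),cv2.resize(w[130:370,60:420],(400,350))]))
E
```

```text
clock: 19.98
eef_pos: [0.577, 0.2355, 0.2199]
eef_rot: [-3.132, 0.25, -0.001]
wrist_force: [-1.7, -0.9, 2.2]
gripper_width: 0.0096
finger_force: 30.0
clock: 20.23
eef_pos: [0.5771, 0.2355, 0.2198]
eef_rot: [-3.131, 0.25, -0.001]
wrist_force: [-2.6, -1.0, 7.6]
gripper_width: 0.0096
finger_force: 30.0
[([0.5761, 0.2372, 0.1616], 0.6), ([0.4284, 0.1869, 0.0073], 0.91), ([0.5675, 0.0736, 0.0108], 0.8), ([0.5812, 0.2458, 0.1551], 0.5)]
```

View pics/c5.png

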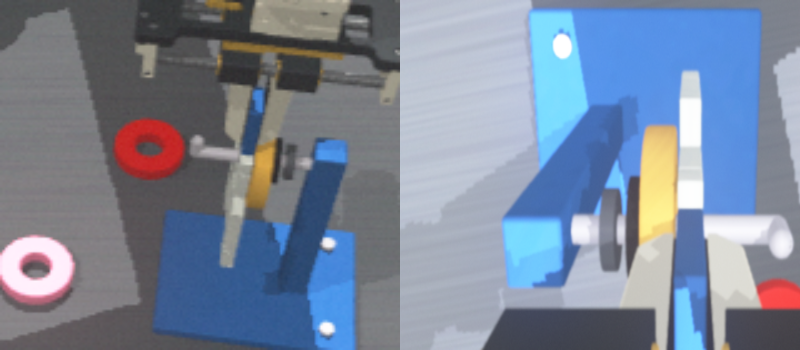

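The force switched to +z right at the predicted 0.220 m, so the window edge sits on the bar. Wrist crop: the plate (690,200) is on the bar right against the ring (658,200). Relieving the force and releasing.

```bash
python3 -m inch '[[[0,0,-0.9],[0,0,0],255],[[0,0,0],[0,0,0],255],[[0,0,0],[0,0,0],255]]'; python3 -m inch '[[[0,0,0],[0,0,0],215],[[0,0,0],[0,0,0],205],[[0,0,0],[0,0,0],190],[[0,0,0],[0,0,0],175],[[0,0,0],[0,0,0],165],[[0,0,0],[0,0,0],165],[[0,0,0],[0,0,0],165],[[0,0,0],[0,0,0],165]]'
```

```text
clock: 20.68
eef_pos: [0.5771, 0.2355, 0.22]
eef_rot: [-3.131, 0.25, -0.0]
wrist_force: [-1.1, 0.0, 2.7]
gripper_width: 0.0099
finger_force: 30.0
clock: 21.35
eef_pos: [0.577, 0.2355, 0.2198]
eef_rot: [3.132, -0.25, -0.0]
wrist_force: [-0.3, 0.0, -0.8]
gripper_width: 0.0327
finger_force: 0.0
```

Released; withdrawing straight up.

```bash
python3 -m inch '[[[0,0,-5],[0,0,0],165],[[0,0,-10],[0,0,0],165],[[0,0,-20],[0,0,0],165],[[0,0,-25],[0,0,0],165],[[0,0,-25],[0,0,0],165],[[0,0,-25],[0,0,0],165],[[0,0,-15],[0,0,0],165],[[0,0,0],[0,0,0],165],[[0,0,0],[0,0,0],165]]'; python3 -m inch '[[[-30,0,0],[0,0,0],165],[[-30,0,0],[0,0,0],165],[[-30,0,0],[0,0,0],165],[[-30,0,0],[0,0,0],165],[[0,0,0],[0,0,0],165],[[0,0,0],[0,0,0],165]]'
python3 - <<'E'
from h import *
s=read_state();w,_=snapshot('wrist');p,_=snapshot('scene')
for n in('plate_window','ring','hook_tip'):print(n,[(np.round(q['centre'],4).tolist(),round(q['conf'],2)) for q in place_of('scene',n)])
t,_=snapshot('top')
cv2.imwrite('pics/c6.png',np.hstack([cv2.resize(p[160:300,330:490],(400,350)),cv2.resize(t[200:330,150:310],(400,350))]))
E
```

```text
clock: 22.1
eef_pos: [0.5771, 0.2355, 0.3456]
eef_rot: [-3.131, 0.25, -0.002]
wrist_force: [-0.1, -0.3, -1.1]
gripper_width: 0.0326
finger_force: 0.0
clock: 22.6
eef_pos: [0.4574, 0.2546, 0.3442]
eef_rot: [3.131, -0.248, -0.001]
wrist_force: [-0.1, -0.4, -0.3]
gripper_width: 0.0331
finger_force: 0.0
plate_window [([0.5739, 0.2385, 0.1592], 0.58)]
ring [([0.5796, 0.2463, 0.1567], 0.83), ([0.4269, 0.188, 0.0081], 0.59), ([0.5654, 0.0696, 0.009], 0.57)]
hook_tip [([0.5694, 0.1984, 0.181], 0.97)]
```

View pics/c6.png

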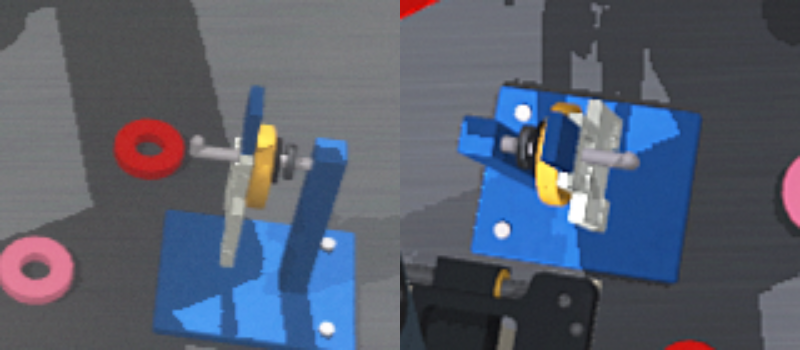

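The plate hangs freely on the bar behind the tip, close against the brass ring, and the gripper is clear. Handing in.

```bash
python3 -c "
from rig import *
print(close_job())"
```

```text
the job is handed in; nothing more can be done
None
```

The blue-tabbed plate now hangs freely on the hook behind the tip, close against the brass ring, after pushing the ring into the rubber stop at about 13 N measured at the wrist; the job was handed in at about 23 s, and the judge's result was not reported.

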